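# Make up two repair kits in cut-foam kit trays

## Robot

A 6-joint arm with a two-finger parallel gripper is mounted at the origin on a cart in front of the work surface, level with it; the furniture and walls round the work are solid. World frame = base frame: x ahead of the robot, y to its left, z up, the work surface at z = 0. Lengths are in m, angles in rad, forces in N, time in s.
With the tool pointing down it reaches from about 0.35 to 1 m from the base axis. Payload 7.1 kg.
Tool frame: the origin (TCP) lies midway between the tips of the shut fingers; the grasp point (between the pads) lies 19 mm behind it; z points along the fingers, y is the line along which they close (so a half turn about z gives the same grasp; the last joint's range is limited). The gripper opens to 85 mm and grips with 20 to 120 N. Pads are 22 mm wide; open, the fingers measure 114 mm over their backs; the gripper's body (76 mm by 85 mm) begins 54 mm behind the grasp point. The pads swing forward as they close: fully open they stand 13 mm farther back than shut.
Start: joints at [1.277, 0.423, 1.63, -0, 1.089, -0.019], TCP at [0.17, 0.602, 0.202] pointing down, gripper open.
Joint ranges: [-3, 3], [-0.9, 2.11], [0.09, 2.58], [-1.31, 4.45], [0.11, 2.69], [-2.54, 2.54]. Speed limits (rad/s): [2.39, 2.39, 3.01, 3.14, 3.14, 3.14].

## Interface

Orientations are given as a 3x3 rotation matrix whose columns are the frame's x, y, z axes.
In Python, from rig import env gives the robot as it stands.
- The arm moves only by the tool step_arm, never from a script. Its argument "series" is one flat list of numbers, 4 for each row, row after row: the shift along the world's x, y, z in mm, then the turn about the world's z in rad. In form: [tx, ty, tz, turn, tx, ty, tz, turn, ...]. A call has 1 to 20 rows; each row shifts and turns the commanded pose from where the row before left it; what a row does not reach is not made up. A row lasts 1/10 s, in which the tool goes at most 50 mm and 8.59 degrees, less where a joint would pass 70% of its speed; a pose out of reach is approached as far as the arm can. A call with a gripper value outside its range is refused whole. "hand" is the opening, from 0 (shut) to 1 (fully open), set as the call begins (left out, the last holds). The fingers move at their own pace and stop on an object; "newtons" is the grip in N (left out, the last holds). Time passes only in rows, so rows that do not move let the fingers close. It gives the time, the measured TCP pose, the force, the opening and the grip force at its end, in the units of the state.
- env.read_state(): the state, without advancing time (a new reading comes with each control period).
- env.grab_frame(name): name is "scene" or "top" or "wrist"; returns (picture, depth): 420x560x3 uint8, blue, green, red; 420x560 float32, m along the optical axis (not along the pixel's ray), 0 where there is no reading.
- env.calibration(name): a dict with "vfov" (degrees; the focal length in pixels is half the picture's height over the tangent of half this angle, whatever the lens; pixels are square), "cx", "cy" (the principal point, pixels), "xyz" and "orientation" of the camera in the world; the wrist camera has in their place "hand_eye" (4x4, takes a point from camera to tool coordinates, whose origin is the TCP and whose axes are the flange's). Camera axes: x right, y up, looking along -z (the intrinsics and any distortion apply to the point x, -y, -z); pixel columns grow to the right and rows downward; lengths in m; the calibration is good to about 2 mm. A picture is of the moment at which its call begins: read the wrist's pose just before it. calibration takes no time and is no camera call.
- env.finish_job(): hands the job in; it is judged then, once.
Trained networks look in the newest picture that a camera, given by its name, has taken for a name from the list of things; names that differ only in an ending like _2 or _b are one class to them, and where a whole thing is asked for, a point or a joint stands for the part that bears it (a point fixed in the world has none). Each returns a list of dicts, best first, with "p" (0 to 1); they miss things now and then, are a little off and sometimes report something else, mostly with a low value. They report only what shows in the picture. A call takes as long as a camera call. They do not tell look-alikes from the thing itself.
- env.spot_in(camera, query): "rect" ([left, top, width, height] in pixels, round what is visible of it).
The state is a dict: "t": time; "joint_pos": joint angles; "dq": joint speeds; "joint_torque": joint torques, N m; "tool_pos": TCP position; "ee_rot": TCP orientation; "wrist_force": force on the tool from outside, world axes, zero at the start; "moment": the same for the moment, N m; "gripper_width": finger opening in m; "finger_force": force on a finger pad.
Only numpy, scipy, OpenCV 4.12 (cv2) and the standard library are available. Lean on these libraries where they do the work, as an engineer would, in place of code of your own. Each camera call takes 0.05 s, during which the arm holds its last target. There are 200 camera calls.

## Task

Make up the two repair kits from the stock laid out in a row along the front of the bench. The tray with blue foam is the charger kit: the green circuit module goes in the recess at the bottom of the stepped nest, the red charger lies over it in the nest, and the purple cell goes in the V cradle; the tray with yellow foam is the sensor kit: the blue circuit module in the bottom recess and the dark red screw tin lying over it in the nest. Each thing lies flat and fully down in its own cut-out; leave the green cell and the small loose circuit board where they lie.

Things in the scene. Friction and masses are not known exactly. Their poses are not given: they have to be found in the camera images.
- blue_tray: Fixed grey kit tray, black-faced blue foam 27 high, rim 30; x -73..139, y -69..69 mm. Origin under nest centre, z up. Charger nest 110(x) x 78(y), floor z 19; module recess in it 64 x 90, floor z 6. Finger channel |y|<19, x -66..66, floor z 6; notches |x|<19, |y|<62, floor z 19. Cell's V cradle at x 96, y 0, along y, 76 long, 30 wide: cell middle z 22; finger channel |y|<19, x 59..133, floor z 6.
- yellow_tray: Fixed grey kit tray, black-faced yellow foam 27 mm high, rim 30; 146(x) x 138(y) mm. Origin under its centre, which is the nest's, z up. Tin nest 104(x) x 78(y), floor z 19; module recess in it 54 x 68, floor z 6. Finger channel |y|<19, x -66..66, floor z 6; finger notches |x|<19, |y|<62, floor z 19.
- green_module: Larger green circuit board snapped into a black plastic carrier, 50 mm along x, 74 mm along y, 12 mm high; origin under its middle, z up. Grip it across x by the two carrier sides. In the tray its x lies along the tray's x, either way round.
- blue_module: Blue circuit board snapped into a black plastic carrier, 40 mm along x, 52 mm along y, 12 mm high; origin under its middle, z up. Grip it across x by the two carrier sides. In the tray its x lies along the tray's x, either way round.
- charger: The bright red charger with a black label in the front row (a like one far back by the tool case is not part of the job), a flat block 96 mm along x, 62 mm along y, 31 mm high; origin under its middle, z up. Grip it across y. In the tray its x lies along the tray's x, either way round.
- tin: Shut dark red tin of screws, 64 mm along x, 87 mm along y, 20 mm high; origin under its middle, z up. Its lid stays shut. Grip it across x. In the tray its y lies along the tray's x, either way round.
- purple_cell_mid (a point): Middle of the purple cylindrical lithium cell in the front row (others far back are not part of the job), 18 mm in diameter, 64 mm long, lying with its axis (y) level; this point is on the axis, 9 mm above what it lies on. In the cradle its y lies along the tray's y, either way round.
- green_cell_mid (a point): Middle of the green cylindrical lithium cell, 18 mm in diameter, 64 mm long, axis y level; stays where it lies
- small_board: Small bare black circuit board without carrier, 26 mm along x, 41 mm along y, 5 mm high, origin under its middle; stays where it lies
Things that resemble listed ones, but are neither listed nor needed, are in the scene too. Leave any orange or white look-alike of the green_module alone.

How it is judged:
At the end, for the whole second after the job is handed in: Modules flat on the recess floors, charger and tin flat on the nest floors over them: within 13 mm of the nest centre, 4 mm in height, 0.4 rad in yaw, tilt under 0.1 rad. Purple cell's middle within 5 mm across, 9 mm along the cradle, 4 mm in height. All released and at rest (horizontal distance between each of green_module, charger and blue_tray below 0.013 m and z of green_module in the frame of blue_tray between 0.002 and 0.01 m and angle between each of green_module, charger, blue_module, tin's own z axis and vertical below 0.1 rad and angle between the x axis of each of green_module, charger and the x axis of blue_tray, either way round below 0.4 rad and linear speed of each of green_module, charger, blue_module, tin below 0.02 m/s and z of charger in the frame of blue_tray between 0.015 and 0.023 m and horizontal distance between each of blue_module, tin and yellow_tray below 0.013 m and z of blue_module in the frame of yellow_tray between 0.002 and 0.01 m and angle between the x axis of blue_module and the x axis of yellow_tray, either way round below 0.4 rad and z of tin in the frame of yellow_tray between 0.015 and 0.023 m and angle between the y axis of tin and the x axis of yellow_tray, either way round below 0.4 rad and x of purple_cell_mid in the frame of blue_tray between 0.091 and 0.101 m and y of purple_cell_mid in the frame of blue_tray between -0.009 and 0.009 m and z of purple_cell_mid in the frame of blue_tray between 0.018 and 0.026 m and angle between the y axis of purple_cell_mid and the y axis of blue_tray, either way round below 0.4 rad); the robot touches nothing.
It fails at once if the green cell, which is not for these kits, is moved more than 3 cm (distance of green_cell_mid from where it was at the start of the episode above 0.03 m).
It fails at once if the small loose board, which is not for these kits, is moved more than 3 cm (distance of small_board from where it was at the start of the episode above 0.03 m).
It also fails if it takes over 120 s, if anything falls off the work surface, if the arm or the gripper's body presses on something with over 40 N, if the wrist force passes 120 N, or if a joint passes its speed limit or range.

## Working session

There is one attempt and no reset: what is moved stays moved. The work goes in short steps, Python scripts to look and compute and a tool call to move; the robot and the scene stay as the last step left them, time stands still between calls to the robot, and variables do not carry over. Pictures are saved under pics/ and viewed, at most 14 in all, crops included, and the job is handed in when it is done.

Besides the shell and the picture viewer there is one more tool, called after "Request:" by a JSON object that holds its "fn" and its "kwargs". step_arm: Moves the arm, as the interface text tells. Its arguments: {"type":"object","properties":{"series":{"type":"array"},"hand":{"type":"number"},"newtons":{"type":"number"}},"required":["series"]}

```bash
mkdir -p pics; cat > h.py <<'E'
import numpy as np, cv2
from rig import env
def K(c):
    f=210/np.tan(np.radians(c['vfov'])/2); return f,c['cx'],c['cy']
def pose(name):
    c=env.calibration(name)
    if 'xyz' in c: return c,np.array(c['orientation']),np.array(c['xyz'])
    s=env.read_state(); T=np.array(c['hand_eye']); R=np.array(s['ee_rot'])
    return c,R@T[:3,:3],R@T[:3,3]+np.array(s['tool_pos'])
def cloud(name):
    c,R,p=pose(name); img,d=env.grab_frame(name); f,cx,cy=K(c)
    v,u=np.mgrid[0:420,0:560]
    P=np.stack([(u-cx)/f*d,-(v-cy)/f*d,-d],-1)
    W=P@R.T+p; W[d==0]=np.nan
    return img,W
E
python3 - <<'E'
from h import *
for n in('scene','top'):
    print({k:v for k,v in env.calibration(n).items()})
    img,W=cloud(n); cv2.imwrite(f'pics/{n}.png',img); np.savez(f'{n}.npz',img=img,W=W)
    for q in 'blue_tray yellow_tray green_module blue_module charger tin purple_cell_mid green_cell_mid small_board'.split():
        for r in env.spot_in(n,q)[:3]:
            x,y,w,h=map(int,r['rect']); print(n,q,round(r['p'],2),[x,y,w,h],np.round(W[min(419,y+h//2),min(559,x+w//2)],3))
s=env.read_state();print(s['t'],s['tool_pos'],s['ee_rot'],s['gripper_width']); print(env.calibration('wrist'))
E
```

```text
{'vfov': 54.59498327349961, 'cx': 276.4561906286207, 'cy': 204.6054941779881, 'xyz': array([-0.27434627, -0.75338597,  0.49424327]), 'orientation': array([[ 0.66248079,  0.28856266, -0.69126753],
       [-0.74905475,  0.26260637, -0.60823917],
       [ 0.00601614,  0.92074398,  0.39012091]])}
scene blue_tray 0.82 [217, 169, 79, 36] [0.658 0.16  0.007]
scene yellow_tray 0.56 [296, 199, 76, 38] [ 0.623 -0.182  0.009]
scene green_module 0.86 [380, 297, 46, 26] [ 0.362 -0.516  0.009]
scene green_module 0.73 [325, 269, 37, 20] [ 0.373 -0.374  0.011]
scene green_module 0.7 [366, 250, 35, 16] [ 0.511 -0.395  0.011]
scene blue_module 0.78 [305, 247, 24, 9] [ 0.438 -0.258  0.008]
scene charger 0.66 [304, 244, 26, 8] [ 0.448 -0.251  0.009]
scene charger 0.62 [166, 172, 30, 18] [0.48  0.338 0.033]
scene tin 0.93 [228, 210, 38, 21] [ 0.429 -0.027  0.021]
scene purple_cell_mid 0.5 [269, 230, 21, 7] [ 0.436 -0.137  0.016]
scene green_cell_mid 0.43 [208, 203, 20, 12] [0.43  0.094 0.018]
scene green_cell_mid 0.18 [296, 196, 73, 43] [ 0.628 -0.172  0.007]
scene small_board 0.57 [181, 196, 9, 6] [0.43
[... 1122 characters left out ...]
n_cell_mid 0.47 [201, 197, 22, 11] [0.436 0.103 0.024]
1.0 [0.16956283 0.60155584 0.20152577] [[-9.62480677e-01  2.71350230e-01 -2.49424098e-06]
 [ 2.71350229e-01  9.62480676e-01  2.63117170e-05]
 [ 9.54034920e-06  2.46477063e-05 -1.00000000e+00]] 0.08555108570365993
{'vfov': 60.04963627037925, 'cx': 275.98354130768814, 'cy': 206.4920505089777, 'hand_eye': array([[ 2.27026848e-05,  9.56803348e-01,  2.90735883e-01,
         7.46588487e-02],
       [ 9.99998638e-01,  4.58146766e-04, -1.58583457e-03,
         4.82957232e-04],
       [-1.65053153e-03,  2.90735523e-01, -9.56802034e-01,
        -1.71937790e-01],
       [ 0.00000000e+00,  0.00000000e+00,  0.00000000e+00,
         1.00000000e+00]])}
```

```bash
python3 - <<'E'
import numpy as np, cv2
a=np.load('top.npz'); c=a['img'][80:380,100:440]
cv2.imwrite('pics/topc.png',cv2.resize(c,(680,600),interpolation=cv2.INTER_CUBIC))
E
```

```text
(no output)
```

View pics/topc.png

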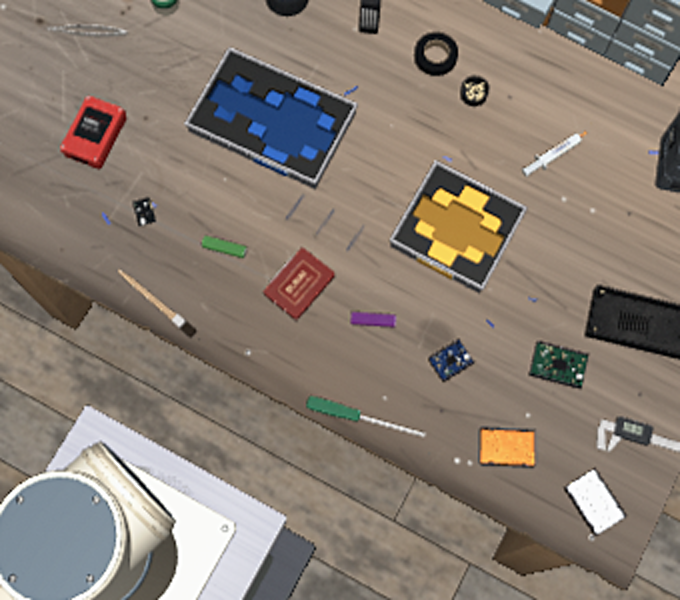

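```bash
cat >> h.py <<'E'
def rect(P):
    (c,(w,h),a)=cv2.minAreaRect((P[:,:2]*1000).astype(np.float32))
    return np.round(c,1),round(w,1),round(h,1),round(a,1)  # w along angle a (deg), h along a+90
E
python3 - <<'E'
from h import *
a=np.load('top.npz'); W=a['W']; img=a['img']; 
z=W[...,2]
fl=(np.abs(z)<.004)&(W[...,0]>.35)&(W[...,0]<.8)&(abs(W[...,1])<.5)
print('floor med',np.nanmedian(z[fl]))
# colour segmentation, near box
hsv=cv2.cvtColor(img,cv2.COLOR_BGR2HSV)
cand=dict(tin=(.435,-.016),charger=(.497,.362),purple=(.437,-.13),blue=(.443,-.255),green=(.507,-.39),btray=(.642,.143),ytray=(.624,-.173),gcell=(.435,.1),sb=(.43,.253))
thr=dict(tin=.012,charger=.02,purple=.007,blue=.005,green=.005,btray=.024,ytray=.024,gcell=.007,sb=.003)
for k,(x,y) in cand.items():
    r=.14 if 'tray' in k else .08
    m=(np.hypot(W[...,0]-x,W[...,1]-y)<r)&(z>thr[k])
    n,l,s,c=cv2.connectedComponentsWithStats(m.astype(np.uint8))
    i=1+np.argmax(s[1:,4]); P=W[l==i]; print(k,s[i,4],rect(P),'z',np.round(np.percentile(P[:,2],[10,50,90]),3))
E
```

```text
floor med 0.0005240401550028473
tin 664 (array([438.6, -15.9]), 65.8, 88.2, 77.6) z [0.018 0.022 0.026]
charger 651 (array([495.6, 363.5]), 96.7, 62.4, 6.5) z [0.026 0.03  0.035]
purple 145 (array([ 443.4, -132.8]), 20.6, 62.2, 27.5) z [0.012 0.018 0.023]
blue 268 (array([ 447., -251.]), 55.6, 64.1, 57.2) z [0.006 0.01  0.014]
green 471 (array([ 514.2, -389. ]), 65.8, 85.4, 15.9) z [0.006 0.01  0.014]
btray 1562 (array([643.2, 145.3]), 147.4, 218.0, 2.4) z [0.025 0.029 0.033]
ytray 1205 (array([ 621.8, -175.2]), 150.7, 146.5, 89.6) z [0.025 0.029 0.033]
gcell 142 (array([435.5, 104.2]), 21.4, 66.7, 11.3) z [0.012 0.017 0.022]
sb 68 (array([428.7, 238.8]), 49.2, 27.6, 37.3) z [0.004 0.006 0.009]
```

Request:
{"fn": "step_arm", "kwargs": {"series": [19, -31, 3, 0.014, 19, -31, 3, 0.014, 19, -31, 3, 0.014, 19, -31, 3, 0.014, 19, -31, 3, 0.014, 19, -31, 3, 0.014, 19, -31, 3, 0.014, 19, -31, 3, 0.014, 19, -31, 3, 0.014, 19, -31, 3, 0.014, 19, -31, 3, 0.014, 19, -31, 3, 0.014, 19, -31, 3, 0.014, 19, -31, 3, 0.014, 19, -31, 3, 0.014, 19, -31, 3, 0.014, 19, -31, 3, 0.014, 19, -31, 3, 0.014, 19, -31, 3, 0.014, 0, 0, 0, 0], "hand": 1, "newtons": 40}}

```text
t: 3.0
tool_pos: [0.5329, 0.0094, 0.2591]
ee_rot: [[-1.0, 0.012, 0.002], [0.012, 1.0, -0.001], [-0.002, -0.001, -1.0]]
wrist_force: [0.8, 1.0, 0.6]
gripper_width: 0.0853
finger_force: 0.0
```

```bash
python3 - <<'E'
from h import *
s=env.read_state();print(s['t'],s['tool_pos'],np.round(s['ee_rot'],3).tolist(),s['dq'])
img,W=cloud('wrist'); cv2.imwrite('pics/w1.png',img); np.savez('w1.npz',img=img,W=W)
z=W[...,2]; fl=(abs(z)<.008)&(W[...,0]>.4)&(W[...,0]<.8)
A=np.c_[W[fl][:,:2],np.ones(fl.sum())]; print('floor fit',np.linalg.lstsq(A,W[fl][:,2],rcond=None)[0],np.nanmedian(z[fl]))
cand=dict(tin=(.438,-.016),btray=(.643,.145),ytray=(.622,-.175),gcell=(.435,.1),purple=(.443,-.133))
thr=dict(tin=.012,btray=.024,ytray=.024,gcell=.007,purple=.007)
for k,(x,y) in cand.items():
    r=.14 if 'tray' in k else .07
    m=(np.hypot(W[...,0]-x,W[...,1]-y)<r)&(z>thr[k])
    n,l,st,c=cv2.connectedComponentsWithStats(m.astype(np.uint8))
    if n<2: print(k,'none');continue
    i=1+np.argmax(st[1:,4]); P=W[l==i]; print(k,st[i],rect(P),'z',np.round(np.percentile(P[:,2],[10,50,90]),3))
E
```

```text
3.0 [0.532915   0.00941667 0.25910548] [[-1.0, 0.012, 0.002], [0.012, 1.0, -0.001], [-0.002, -0.001, -1.0]] [ 0.05344281 -0.01659019  0.05060648  0.02807293  0.00782275  0.06535271]
floor fit [ 0.00199416  0.00121314 -0.00100948] -0.0002821827443172109
tin [ 217   27   69   96 5150] (array([438.5, -15.2]), 64.1, 87.5, 79.1) z [0.019 0.02  0.021]
btray [ 297  193  189  168 9700] (array([624.4, 144.9]), 181.6, 217.6, 2.5) z [0.026 0.027 0.031]
ytray [  48  182  141  112 6389] (array([ 621.4, -174.8]), 151.1, 141.6, 89.3) z [0.025 0.027 0.03 ]
gcell [ 333   57   61   32 1067] (array([436.2, 105.8]), 18.3, 63.9, 12.9) z [0.013 0.017 0.018]
purple [ 116   62   58   41 1055] (array([ 443.4, -132.2]), 18.3, 62.7, 24.6) z [0.012 0.016 0.018]
```

View pics/w1.png

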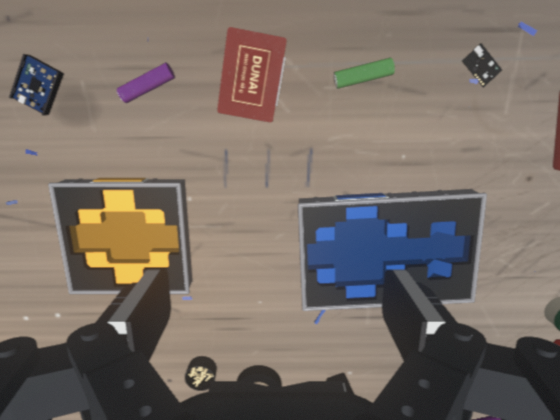

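```bash
cat > fit.py <<'E'
from h import *
from scipy.optimize import differential_evolution as de
def model(X,Y,kind):
    xr=(-.073,.139) if kind=='b' else (-.073,.073)
    H=np.zeros_like(X); i=(X>xr[0])&(X<xr[1])&(abs(Y)<.069); H[i]=.030
    H[(X>xr[0]+.004)&(X<xr[1]-.004)&(abs(Y)<.065)]=.027
    def cut(m,z): H[m]=np.minimum(H[m],z)
    nx,rx,ry=(.055,.032,.045) if kind=='b' else (.052,.027,.034)
    cut((abs(X)<nx)&(abs(Y)<.039),.019); cut((abs(X)<.019)&(abs(Y)<.062),.019)
    cut((abs(X)<rx)&(abs(Y)<ry),.006); cut((abs(X)<.066)&(abs(Y)<.019),.006)
    if kind=='b':
        c=(abs(X-.096)<.015)&(abs(Y)<.038); H[c]=np.minimum(H[c],.012+np.abs(X[c]-.096)*.8)
        cut((X>.059)&(X<.133)&(abs(Y)<.019),.006)
    return H
def fit(W,kind,x,y,yaw):
    P=W.reshape(-1,3); P=P[(np.hypot(P[:,0]-x,P[:,1]-y)<.17)&(P[:,2]<.036)&(P[:,2]>-.006)]
    def cost(p):
        c,s=np.cos(p[2]),np.sin(p[2]); dx,dy=P[:,0]-p[0],P[:,1]-p[1]
        return np.minimum(abs(model(c*dx+s*dy,-s*dx+c*dy,kind)-P[:,2]),.008).mean()
    r=de(cost,[(x-.02,x+.02),(y-.02,y+.02),(yaw-.12,yaw+.12)],maxiter=60,popsize=12,seed=1); return np.round([*r.x,r.fun],4)
E
python3 - <<'E'
from fit import *
for n in('w1','top'):
    W=np.load(n+'.npz')['W']
    print(n,'b',fit(W,'b',.642,.112,1.6),'y',fit(W,'y',.622,-.175,1.57))
E
```

```text
w1 b [6.4570e-01 1.1260e-01 1.6205e+00 1.2000e-03] y [ 6.220e-01 -1.755e-01  1.562e+00  1.300e-03]
top b [0.6465 0.1131 1.611  0.0031] y [ 0.6236 -0.1755  1.5677  0.003 ]
```

Request:
{"fn": "step_arm", "kwargs": {"series": [-9, -33, -6, 0, -9, -33, -6, 0, -9, -33, -6, 0, -9, -33, -6, 0, -9, -33, -6, 0, -9, -33, -6, 0, -9, -33, -6, 0, -9, -33, -6, 0, -9, -33, -6, 0, -9, -33, -6, 0, 0, 0, 0, 0, 0, 0, 0, 0]}}

```text
t: 4.25
tool_pos: [0.4402, -0.3168, 0.1982]
ee_rot: [[-1.0, 0.01, -0.001], [0.01, 1.0, 0.001], [0.001, 0.001, -1.0]]
wrist_force: [0.6, -0.6, 0.2]
gripper_width: 0.0856
finger_force: 0.0
```

```bash
python3 - <<'E'
from h import *
s=env.read_state();print(s['t'],s['tool_pos'])
img,W=cloud('wrist'); cv2.imwrite('pics/w2.png',img); np.savez('w2.npz',img=img,W=W)
z=W[...,2]
for k,(x,y,t,r) in dict(purple=(.443,-.133,.007,.06),blue=(.443,-.254,.005,.06),green=(.509,-.39,.005,.07)).items():
  for t in (t,t+.002):
    m=(np.hypot(W[...,0]-x,W[...,1]-y)<r)&(z>t)
    n,l,st,c=cv2.connectedComponentsWithStats(m.astype(np.uint8))
    i=1+np.argmax(st[1:,4]); P=W[l==i]; print(k,st[i],rect(P),'z',np.round(np.percentile(P[:,2],[10,50,90]),3))
E
```

```text
4.25 [ 0.44022509 -0.31681561  0.19822183]
purple [ 424  154   69   41 1246] (array([ 443.5, -133.3]), 19.0, 64.1, 25.0) z [0.011 0.017 0.018]
purple [ 425  154   68   41 1205] (array([ 443.5, -133.3]), 19.0, 64.1, 25.0) z [0.012 0.017 0.018]
blue [  292   270   268   150 20286] (array([ 436.6, -278.4]), 69.3, 28.8, 82.4) z [0.265 0.296 0.312]
blue [  292   270   268   150 20286] (array([ 436.6, -278.4]), 69.3, 28.8, 82.4) z [0.265 0.296 0.312]
green [ 166  209   80   59 3108] (array([ 510.5, -390.7]), 50.4, 74.7, 13.1) z [0.006 0.008 0.011]
green [ 166  209   80   59 2198] (array([ 510.5, -390.4]), 50.4, 73.8, 13.3) z [0.007 0.008 0.011]
```

View pics/w2.png

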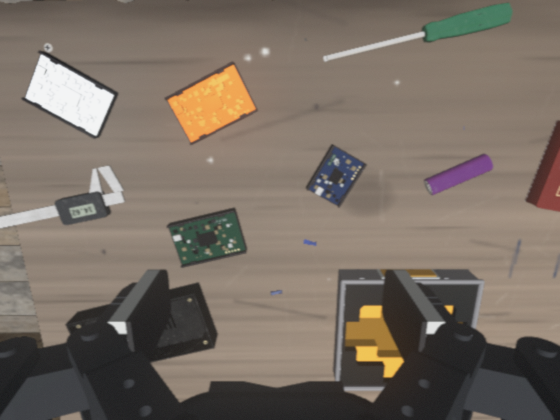

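Request:
{"fn": "step_arm", "kwargs": {"series": [7, -7, -10, -0.133, 7, -7, -10, -0.133, 7, -8, -10, -0.133, 7, -7, -10, -0.133, 7, -7, -10, -0.133, 7, -8, -10, -0.133, 7, -7, -10, -0.133, 7, -7, -10, -0.133, 7, -8, -10, -0.133, 7, -8, -10, -0.133, 0, 0, 0, 0, 0, 0, 0, 0], "hand": 0.8}}

```text
t: 5.5
tool_pos: [0.5109, -0.39, 0.0986]
ee_rot: [[-0.235, 0.972, -0.001], [0.972, 0.235, 0.001], [0.001, -0.0, -1.0]]
wrist_force: [0.4, -0.8, -0.1]
gripper_width: 0.0684
finger_force: 0.0
```

```bash
python3 - <<'E'
from h import *
s=env.read_state();print(s['t'],s['tool_pos'],np.degrees(np.arctan2(s['ee_rot'][1][1],s['ee_rot'][0][1])),s['gripper_width'],s['joint_pos'])
W=np.load('w2.npz')['W'];z=W[...,2]
m=(np.hypot(W[...,0]-.443,W[...,1]+.254)<.06)&(z>.006)&(z<.03)
n,l,st,c=cv2.connectedComponentsWithStats(m.astype(np.uint8)); i=1+np.argmax(st[1:,4]); print('blue',st[i],rect(W[l==i]))
m=(W[...,0]>.54)&(W[...,0]<.6)&(W[...,1]<-.36)&(W[...,1]>-.47)&(z>.006)&(z<.1)
P=W[m];print('box',P.min(0),np.percentile(P,[50,95],axis=0))
# green refine from current wrist
img,V=cloud('wrist');zz=V[...,2]; np.savez('w3.npz',img=img,W=V)
m=(np.hypot(V[...,0]-.5105,V[...,1]+.3906)<.06)&(zz>.005)&(zz<.03)
n,l,st,c=cv2.connectedComponentsWithStats(m.astype(np.uint8)); i=1+np.argmax(st[1:,4]); print('green',st[i],rect(V[l==i]))
E
```

```text
5.5 [ 0.51086135 -0.38999649  0.0986316 ] 13.57387985563246 0.06836422930733205 [-6.70626360e-01  5.72343069e-01  1.65193415e+00  1.99915859e-04
  9.18096474e-01 -9.07656607e-01]
blue [ 306  145   60   63 1960] (array([ 444.3, -255.6]), 40.4, 52.1, 60.0)
box [ 0.54003966 -0.43713589  0.00610499] [[ 0.57252562 -0.40816666  0.01948357]
 [ 0.59629356 -0.39773236  0.02659207]]
green [ 241  151   70   98 6310] (array([ 510.2, -390.2]), 50.0, 74.2, 13.4)
```

Request:
{"fn": "step_arm", "kwargs": {"series": [0, 0, -15, 0, 0, 0, -20, 0, 0, 0, -20, 0, 0, 0, -20, 0, 0, 0, -12, 0, 0, 0, -4, 0, 0, 0, -3, 0, 0, 0, -3, 0, 0, 0, 0, 0], "hand": 0.7}}

```text
t: 6.45
tool_pos: [0.5108, -0.3916, 0.0019]
ee_rot: [[-0.23, 0.973, 0.001], [0.973, 0.23, -0.0], [-0.001, 0.0, -1.0]]
wrist_force: [-0.2, 0.2, 1.1]
gripper_width: 0.0596
finger_force: 0.0
```

Request:
{"fn": "step_arm", "kwargs": {"series": [0, 0, 0, 0, 0, 0, 0, 0, 0, 0, 0, 0, 0, 0, 0, 0, 0, 0, 0, 0, 0, 0, 0, 0], "hand": 0}}

```text
t: 7.05
tool_pos: [0.5106, -0.3915, 0.0015]
ee_rot: [[-0.23, 0.973, 0.0], [0.973, 0.23, -0.0], [-0.0, 0.0, -1.0]]
wrist_force: [0.8, 0.7, 0.1]
gripper_width: 0.0001
finger_force: 0.0
```

```bash
python3 - <<'E'
from h import *
img,W=cloud('wrist'); cv2.imwrite('pics/g1.png',img)
E
```

```text
(no output)
```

View pics/g1.png

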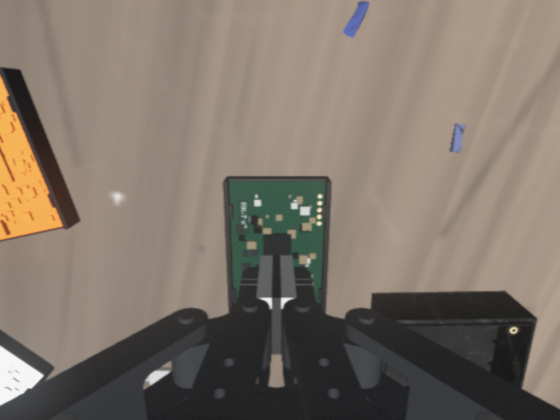

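```bash
python3 - <<'E'
from h import *
img,W=cloud('wrist'); s=env.read_state(); print(s['t'],s['gripper_width'],s['wrist_force'],s['joint_torque'])
for u,v in((277,237),(277,246),(277,252),(277,256),(277,264),(277,280),(277,210),(260,190),(230,200),(325,200),(240,265),(315,265)): print(u,v,np.round(W[v,u],4))
z=W[...,2];m=(np.hypot(W[...,0]-.5105,W[...,1]+.3906)<.06)&(z>.005)&(z<.03)
n,l,st,c=cv2.connectedComponentsWithStats(m.astype(np.uint8)); i=1+np.argmax(st[1:,4]); print('green',st[i],rect(W[l==i]))
E
```

```text
7.15 -0.0003726300201343141 [0.06103677 0.37143876 0.32541817] [-7.62004656e-04 -6.35380125e+01 -1.97469682e+01 -3.59568776e-05
  7.82799580e-04 -3.40000292e-05]
277 237 [ 0.5088 -0.3823  0.0083]
277 246 [ 0.5098 -0.3867  0.0089]
277 252 [ 0.5106 -0.3897  0.009 ]
277 256 [ 0.508  -0.3795  0.0366]
277 264 [ 0.5082 -0.3803  0.0423]
277 280 [ 0.508  -0.3798  0.0565]
277 210 [ 0.5058 -0.3695  0.0063]
260 190 [ 0.4956 -0.3615  0.007 ]
230 200 [ 0.4828 -0.3696  0.0067]
325 200 [ 0.5261 -0.3583  0.0107]
240 265 [ 0.4943 -0.4017  0.0071]
315 265 [ 0.5309 -0.393   0.0073]
green [ 223  178  108  135 9920] (array([ 509.8, -387.7]), 50.1, 69.0, 13.1)
```

Request:
{"fn": "step_arm", "kwargs": {"series": [0, 0, 0, 0, 0, 0, 0, 0, 0, 0, 0, 0, 0, 0, 0, 0, 0, 0, 0, 0], "hand": 0.7}}

```text
t: 7.65
tool_pos: [0.5106, -0.3914, 0.0015]
ee_rot: [[-0.23, 0.973, -0.0], [0.973, 0.23, 0.0], [0.0, -0.0, -1.0]]
wrist_force: [0.5, 0.0, -0.5]
gripper_width: 0.0597
finger_force: 0.0
```

```bash
python3 - <<'E'
from h import *
s=env.read_state(); R=np.array(s['ee_rot']);p=np.array(s['tool_pos'])
img,W=cloud('wrist'); cv2.imwrite('pics/g2.png',img)
T=(W-p)@R   # tool coords
# finger points: tool z<-0.012 (behind tip)
tz=T[...,2]; print(s['gripper_width'],p,s['joint_pos'])
m=(W[...,2]>.014)&(abs(T[...,1])<.06)&(abs(T[...,0])<.03)
for side in(-1,1):
    P=T[m&(np.sign(T[...,1])==side)]; o=np.argsort(-P[:,2])[:400]; print(side,np.round(P[o[[5,50,150,399]]],4).tolist(), 'inner',np.round(np.percentile(abs(P[o,1]),[2,98]),4))
E
```

```text
0.059661604508298605 [ 0.5105604  -0.39144638  0.00149683] [-6.72603715e-01  7.11712454e-01  1.67581911e+00  6.86914079e-06
  7.54091324e-01 -9.04609039e-01]
-1 [[-0.0043, -0.0303, -0.0344], [-0.0068, -0.0305, -0.0366], [0.0014, -0.0303, -0.0395], [0.0113, -0.0346, -0.0442]] inner [0.03   0.0417]
1 [[0.0043, 0.0295, -0.0347], [-0.0034, 0.0296, -0.0369], [0.012, 0.0346, -0.0395], [0.0047, 0.0293, -0.044]] inner [0.0293 0.041 ]
```

View pics/g2.png

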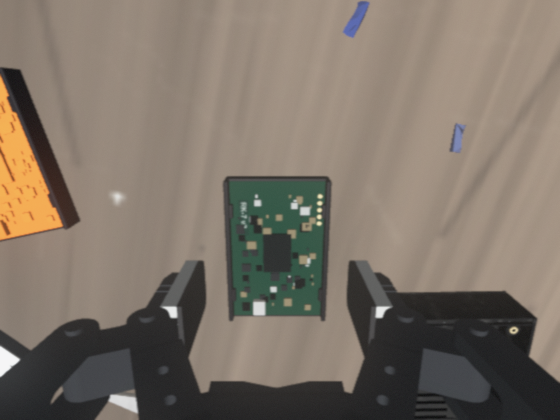

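Request:
{"fn": "step_arm", "kwargs": {"series": [0, 0, -8, 0, 0, 0, -8, 0, 0, 0, -6, 0, 0, 0, -4, 0, 0, 0, -2, 0, 0, 0, 0, 0, 0, 0, 0, 0]}}

```text
t: 8.4
tool_pos: [0.5107, -0.3916, -0.0264]
ee_rot: [[-0.23, 0.973, 0.0], [0.973, 0.23, -0.0], [-0.0, 0.0, -1.0]]
wrist_force: [0.3, 0.3, -0.5]
gripper_width: 0.0599
finger_force: 0.0
```

```bash
cat >> h.py <<'E'
def tips():
    s=env.read_state(); R=np.array(s['ee_rot']);p=np.array(s['tool_pos'])
    img,W=cloud('wrist'); T=(W-p)@R
    m=(T[...,2]<-.03)&(abs(T[...,1])<.06)&(abs(T[...,0])<.03)
    for side in(-1,1):
        P=T[m&(np.sign(T[...,1])==side)]; o=np.argsort(-P[:,2])[:400]; print('tip',side,np.round(P[o[[5,50,150]]],4).tolist())
    return img,W
def seg(W,x,y,r,lo,hi,name=''):
    z=W[...,2]; m=(np.hypot(W[...,0]-x,W[...,1]-y)<r)&(z>lo)&(z<hi)
    n,l,st,c=cv2.connectedComponentsWithStats(m.astype(np.uint8)); i=1+np.argmax(st[1:,4]); P=W[l==i]
    print(name,st[i].tolist(),rect(P),'z',np.round(np.percentile(P[:,2],[10,50,90]),4))
E
python3 - <<'E'
from h import *
s=env.read_state();print(s['tool_pos'],s['wrist_force'])
img,W=tips()
E
```

```text
[ 0.51067392 -0.39157285 -0.02639045] [ 0.32790898  0.2534833  -0.52662768]
tip -1 [[0.0292, -0.0229, -0.0317], [0.0181, -0.003, -0.0321], [-0.0158, -0.0204, -0.0324]]
tip 1 [[-0.0068, 0.0177, -0.0317], [-0.0263, 0.0111, -0.0321], [-0.0074, 0.0215, -0.0324]]
```

Request:
{"fn": "step_arm", "kwargs": {"series": [0, 0, -2, 0, 0, 0, -2, 0, 0, 0, 0, 0]}}

```text
t: 8.75
tool_pos: [0.5104, -0.3913, -0.0307]
ee_rot: [[-0.23, 0.973, -0.0], [0.973, 0.23, 0.0], [0.0, -0.0, -1.0]]
wrist_force: [0.3, 0.0, -0.3]
gripper_width: 0.0598
finger_force: 0.0
```

Request:
{"fn": "step_arm", "kwargs": {"series": [0, 0, 0, 0, 0, 0, 0, 0, 0, 0, 0, 0, 0, 0, 0, 0, 0, 0, 0, 0, 0, 0, 0, 0], "hand": 0}}

```text
t: 9.35
tool_pos: [0.5107, -0.3916, -0.0303]
ee_rot: [[-0.23, 0.973, 0.0], [0.973, 0.23, -0.0], [-0.0, 0.0, -1.0]]
wrist_force: [0.6, -0.6, 3.6]
gripper_width: 0.0489
finger_force: 42.0
```

Request:
{"fn": "step_arm", "kwargs": {"series": [0, 0, 30, 0, 0, 0, 40, 0, 0, 0, 30, 0, 9.7, 36, 0, 0.099, 9.7, 36, 0, 0.099, 9.7, 36, 0, 0.099, 9.7, 36, 0, 0.099, 9.7, 36, 0, 0.099, 9.7, 36, 0, 0.099, 9.7, 36, 0, 0.099, 9.7, 36, 0, 0.099, 9.7, 36, 0, 0.099, 9.7, 36, 0, 0.099, 9.7, 36, 0, 0.099, 9.7, 36, 0, 0.099, 9.7, 36, 0, 0.099, 9.7, 36, 0, 0.099, 0, 0, 0, 0, 0, 0, 0, 0]}}

```text
t: 11.25
tool_pos: [0.6458, 0.1133, 0.0689]
ee_rot: [[-0.999, -0.048, -0.001], [-0.048, 0.999, -0.0], [0.001, -0.0, -1.0]]
wrist_force: [0.5, 0.1, 0.1]
gripper_width: 0.0488
finger_force: 42.0
```

```bash
python3 - <<'E'
from fit import *
s=env.read_state();print(s['tool_pos'],np.degrees(np.arctan2(s['ee_rot'][1][1],s['ee_rot'][0][1])))
img,W=cloud('wrist');cv2.imwrite('pics/p1.png',img);np.savez('p1.npz',W=W)
seg(W,.6465,.1125,.07,.065,.1,'mod'); print(fit(W,'b',.645,.1125,1.62))
E
```

```text
[0.64582483 0.11332812 0.06890315] 92.76806799654966
mod [256, 193, 3, 1, 3] (array([609. , 104.8]), 0.0, 0.8, 0.5) z [0.0997 0.0997 0.0998]
[6.4510e-01 1.1270e-01 1.6195e+00 1.1000e-03]
```

View pics/p1.png

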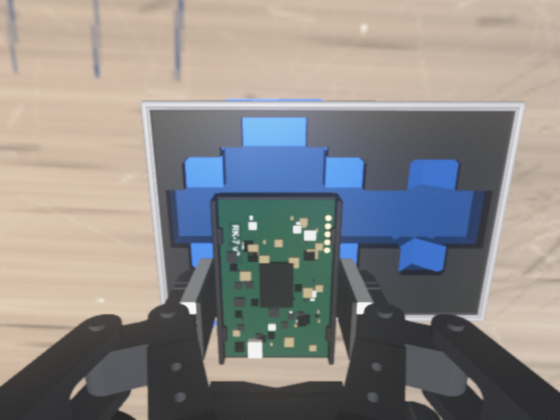

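Request:
{"fn": "step_arm", "kwargs": {"series": [0.6, -0.7, -15, 0, 0, 0, -20, 0, 0, 0, -20, 0, 0, 0, -15, 0, 0, 0, -10, 0, 0, 0, -6, 0, 0, 0, -4, 0, 0, 0, -2, 0, 0, 0, 0, 0]}}

```text
t: 12.2
tool_pos: [0.6472, 0.1119, -0.0222]
ee_rot: [[-0.999, -0.047, 0.001], [-0.047, 0.999, 0.0], [-0.001, 0.0, -1.0]]
wrist_force: [0.2, -0.8, -1.5]
gripper_width: 0.0487
finger_force: 42.0
```

Request:
{"fn": "step_arm", "kwargs": {"series": [0, 0, 0, 0, 0, 0, 0, 0, 0, 0, 0, 0], "hand": 0.72}}

```text
t: 12.5
tool_pos: [0.6473, 0.112, -0.022]
ee_rot: [[-0.999, -0.047, 0.001], [-0.047, 0.999, 0.0], [-0.001, 0.0, -1.0]]
wrist_force: [-0.3, -0.9, -0.1]
gripper_width: 0.0613
finger_force: 0.0
```

Request:
{"fn": "step_arm", "kwargs": {"series": [0, 0, 15, 0, 0, 0, 35, 0, 0, 0, 45, 0, 0, 0, 45, 0, 0, 0, 0, 0]}}

```text
t: 13.0
tool_pos: [0.6518, 0.1126, 0.126]
ee_rot: [[-0.999, -0.047, 0.013], [-0.047, 0.999, 0.002], [-0.013, 0.001, -1.0]]
wrist_force: [1.3, -0.4, 1.3]
gripper_width: 0.0618
finger_force: 0.0
```

```bash
python3 - <<'E'
from fit import *
s=env.read_state();print(s['tool_pos'],np.degrees(np.arctan2(s['ee_rot'][1][1],s['ee_rot'][0][1])))
img,W=cloud('wrist')
z=W[...,2]; hsv=cv2.cvtColor(img,cv2.COLOR_BGR2HSV)
m=(np.hypot(W[...,0]-.645,W[...,1]-.1125)<.05)&(hsv[...,0]>50)&(hsv[...,0]<88)&(hsv[...,1]>60)&(z<.04)
print(rect(W[m]),np.percentile(z[m],[10,50,90]))
A=np.c_[W[m][:,:2],np.ones(m.sum())]; print(np.linalg.lstsq(A,W[m][:,2],rcond=None)[0])
E
```

```text
[0.6518494  0.11260444 0.12595052] 92.70666100980714
(array([647.7, 113. ]), 71.0, 44.5, 2.7) [0.01231804 0.01320204 0.01406793]
[4.88734665e-05 1.67274204e-03 1.29872412e-02]
```

Request:
{"fn": "step_arm", "kwargs": {"series": [-17, 28, 0, 0.008, -17, 28, 0, 0.008, -17, 28, 0, 0.008, -17, 28, 0, 0.008, -17, 28, 0, 0.008, -17, 28, 0, 0.008, -17, 28, 0, 0.008, -17, 28, 0, 0.008, -17, 28, 0, 0, 0, 0, 0, 0, 0, 0, 0, 0], "hand": 0.92}}

```text
t: 14.15
tool_pos: [0.493, 0.3639, 0.1169]
ee_rot: [[-0.994, -0.113, -0.001], [-0.113, 0.994, -0.001], [0.001, -0.001, -1.0]]
wrist_force: [1.0, 0.2, -0.2]
gripper_width: 0.0784
finger_force: 0.0
```

```bash
python3 - <<'E'
from h import *
s=env.read_state();print(s['t'],s['tool_pos'],np.degrees(np.arctan2(s['ee_rot'][1][1],s['ee_rot'][0][1])),s['gripper_width'])
img,W=tips(); cv2.imwrite('pics/c1.png',img)
seg(W,.4956,.3635,.08,.02,.045,'charger')
E
```

```text
14.15 [0.49302266 0.36390381 0.11686793] 96.4753670900849 0.07837984481311354
tip -1 [[0.008, -0.0388, -0.0398], [-0.0087, -0.0389, -0.0415], [0.0017, -0.0387, -0.0438]]
tip 1 [[-0.0073, 0.0401, -0.0402], [-0.0008, 0.04, -0.0418], [0.0079, 0.0399, -0.044]]
charger [234, 139, 85, 124, 9823] (array([496.1, 365.3]), 95.1, 61.0, 6.6) z [0.0287 0.0298 0.0308]
```

View pics/c1.png

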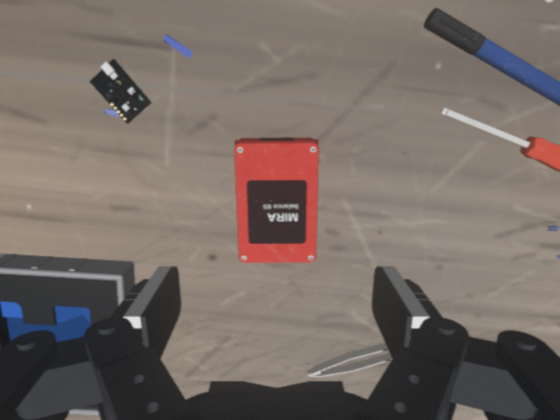

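Request:
{"fn": "step_arm", "kwargs": {"series": [3, 1, -20, 0, 0, 0, -30, 0, 0, 0, -30, 0, 0, 0, -25, 0, 0, 0, -20, 0, 0, 0, -10, 0, 0, 0, -6, 0, 0, 0, -4, 0, 0, 0, 0, 0, 0, 0, 0, 0]}}

```text
t: 15.2
tool_pos: [0.4975, 0.3651, -0.0267]
ee_rot: [[-0.994, -0.111, 0.001], [-0.111, 0.994, 0.001], [-0.001, 0.001, -1.0]]
wrist_force: [-0.3, 0.4, 0.4]
gripper_width: 0.0787
finger_force: 0.0
```

Request:
{"fn": "step_arm", "kwargs": {"series": [0, 0, 0, 0, 0, 0, 0, 0, 0, 0, 0, 0, 0, 0, 0, 0, 0, 0, 0, 0], "hand": 0, "newtons": 60}}

```text
t: 15.7
tool_pos: [0.4976, 0.3654, -0.0263]
ee_rot: [[-0.994, -0.111, 0.001], [-0.111, 0.994, 0.001], [-0.002, 0.001, -1.0]]
wrist_force: [0.0, -0.2, 6.0]
gripper_width: 0.0611
finger_force: 66.3
```

Request:
{"fn": "step_arm", "kwargs": {"series": [0, 0, 30, 0, 0, 0, 40, 0, 0, 0, 30, 0, 11.4, -19.6, 0, -0.1257, 11.4, -19.6, 0, -0.1257, 11.4, -19.6, 0, -0.1257, 11.4, -19.6, 0, -0.1257, 11.4, -19.6, 0, -0.1257, 11.4, -19.6, 0, -0.1257, 11.4, -19.6, 0, -0.1257, 11.4, -19.6, 0, -0.1257, 11.4, -19.6, 0, -0.1257, 11.4, -19.6, 0, -0.1257, 11.4, -19.6, 0, -0.1257, 11.4, -19.6, 0, -0.1257, 11.4, -19.6, 0, -0.1257, 0, 0, 0, 0, 0, 0, 0, 0, 0, 0, 0, 0]}}

```text
t: 17.6
tool_pos: [0.6445, 0.1107, 0.0724]
ee_rot: [[-0.05, 0.999, -0.001], [0.999, 0.05, 0.0], [0.0, -0.001, -1.0]]
wrist_force: [1.0, -0.1, -1.4]
gripper_width: 0.0609
finger_force: 66.0
```

```bash
python3 - <<'E'
from h import *
s=env.read_state();print(s['t'],s['tool_pos'],np.degrees(np.arctan2(s['ee_rot'][1][1],s['ee_rot'][0][1])),s['gripper_width'],s['joint_pos'])
img,W=cloud('wrist'); cv2.imwrite('pics/c2.png',img)
E
```

```text
17.6 [0.64447446 0.11065705 0.07239873] 2.856084076393931 0.060852219426733134 [1.51747927e-01 6.21390181e-01 1.63514284e+00 2.44626673e-04
 8.85770123e-01 1.01745058e-01]
```

View pics/c2.png

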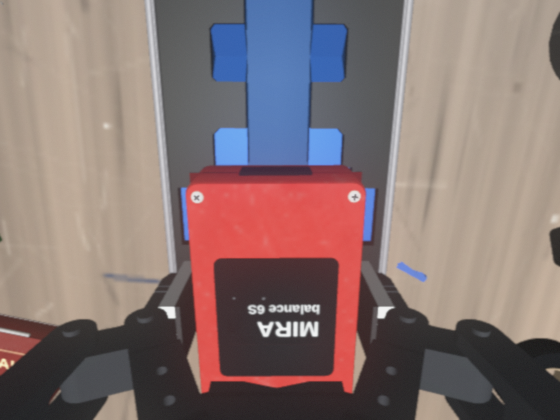

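Request:
{"fn": "step_arm", "kwargs": {"series": [0.8, 0, -15, 0, 0, 0, -20, 0, 0, 0, -15, 0, 0, 0, -12, 0, 0, 0, -8, 0, 0, 0, -5, 0, 0, 0, -3, 0, 0, 0, 0, 0, 0, 0, 0, 0]}}

```text
t: 18.55
tool_pos: [0.6464, 0.11, -0.005]
ee_rot: [[-0.048, 0.999, 0.001], [0.999, 0.048, 0.0], [0.0, 0.001, -1.0]]
wrist_force: [-0.3, 0.2, -1.6]
gripper_width: 0.0608
finger_force: 66.0
```

Request:
{"fn": "step_arm", "kwargs": {"series": [0, 0, 0, 0, 0, 0, 0, 0, 0, 0, 0, 0, 0, 0, 0, 0], "hand": 0.92}}

```text
t: 18.95
tool_pos: [0.6462, 0.1101, -0.0052]
ee_rot: [[-0.048, 0.999, 0.0], [0.999, 0.048, 0.0], [0.0, 0.0, -1.0]]
wrist_force: [-0.5, -0.0, 0.5]
gripper_width: 0.0785
finger_force: 0.0
```

Request:
{"fn": "step_arm", "kwargs": {"series": [0, 0, 15, 0, 0, 0, 30, 0, 0, 0, 40, 0, 0, 0, 40, 0, 0, 0, 20, 0, 0, 0, 0, 0]}}

```text
t: 19.55
tool_pos: [0.6487, 0.1105, 0.1448]
ee_rot: [[-0.048, 0.999, 0.008], [0.999, 0.048, 0.001], [0.001, 0.008, -1.0]]
wrist_force: [-0.5, -0.3, -0.3]
gripper_width: 0.0786
finger_force: 0.0
```

```bash
cat >> h.py <<'E'
def plane(W,m):
    P=W[m]; A=np.c_[P[:,:2]-P[:,:2].mean(0),np.ones(len(P))]; k=np.linalg.lstsq(A,P[:,2],rcond=None)[0]; print('plane slope',np.round(k[:2],3),'z',round(k[2],4),len(P))
E
python3 - <<'E'
from h import *
s=env.read_state();print(s['t'],s['tool_pos'])
img,W=cloud('wrist')
seg(W,.6455,.1125,.08,.038,.07,'charger')
z=W[...,2];plane(W,(np.hypot(W[...,0]-.6455,W[...,1]-.1125)<.028)&(z>.035)&(z<.065))
E
```

```text
19.55 [0.64870223 0.11048031 0.14479811]
charger [230, 132, 82, 121, 9382] (array([645.7, 112.4]), 61.0, 94.8, 3.0) z [0.0476 0.0486 0.0497]
plane slope [ 0.002 -0.009] z 0.049 4087
```

Request:
{"fn": "step_arm", "kwargs": {"series": [-20.3, -24.4, -3, 0.0388, -20.3, -24.4, -3, 0.0388, -20.3, -24.4, -3, 0.0388, -20.3, -24.4, -3, 0.0388, -20.3, -24.4, -3, 0.0388, -20.3, -24.4, -3, 0.0388, -20.3, -24.4, -3, 0.0388, -20.3, -24.4, -3, 0.0388, -20.3, -24.4, -3, 0.0388, -20.3, -24.4, -3, 0.0388, 0, 0, 0, 0, 0, 0, 0, 0], "hand": 0.42}}

```text
t: 20.8
tool_pos: [0.4421, -0.1341, 0.1089]
ee_rot: [[-0.42, 0.907, -0.001], [0.907, 0.42, 0.001], [0.001, -0.001, -1.0]]
wrist_force: [-0.4, 0.1, -0.6]
gripper_width: 0.0357
finger_force: 0.0
```

```bash
python3 - <<'E'
from h import *
s=env.read_state();print(s['t'],s['tool_pos'],np.degrees(np.arctan2(s['ee_rot'][1][1],s['ee_rot'][0][1])),s['gripper_width'])
img,W=tips()
seg(W,.4435,-.1333,.05,.006,.03,'purple')
E
```

```text
20.8 [ 0.44210007 -0.13409289  0.10889821] 24.852233627847536 0.035728235035714234
tip -1 [[-0.0012, -0.018, -0.0313], [0.0116, -0.0228, -0.0337], [-0.0084, -0.0181, -0.0371]]
tip 1 [[-0.0024, 0.0178, -0.031], [-0.0096, 0.0177, -0.0337], [-0.0084, 0.0177, -0.0371]]
purple [266, 155, 25, 83, 1918] (array([ 442.9, -132.3]), 18.3, 63.0, 24.5) z [0.0125 0.0164 0.018 ]
```

Request:
{"fn": "step_arm", "kwargs": {"series": [0.8, 1.8, -20, 0, 0, 0, -30, 0, 0, 0, -30, 0, 0, 0, -25, 0, 0, 0, -15, 0, 0, 0, -8, 0, 0, 0, -4, 0, 0, 0, -3, 0, 0, 0, 0, 0]}}

```text
t: 21.75
tool_pos: [0.4442, -0.1321, -0.0252]
ee_rot: [[-0.422, 0.906, 0.001], [0.906, 0.422, -0.0], [-0.0, 0.001, -1.0]]
wrist_force: [1.1, 0.0, 0.2]
gripper_width: 0.036
finger_force: 0.0
```

Request:
{"fn": "step_arm", "kwargs": {"series": [0, 0, 0, 0, 0, 0, 0, 0, 0, 0, 0, 0, 0, 0, 0, 0], "hand": 0, "newtons": 30}}

```text
t: 22.15
tool_pos: [0.4443, -0.1323, -0.0248]
ee_rot: [[-0.422, 0.907, 0.001], [0.907, 0.422, -0.0], [-0.001, 0.001, -1.0]]
wrist_force: [-0.7, 0.3, 6.2]
gripper_width: 0.0166
finger_force: 31.1
```

Request:
{"fn": "step_arm", "kwargs": {"series": [0, 0, 30, 0, 0, 0, 40, 0, 0, 0, 40, 0, 16.4, 28.4, 0, 0.0987, 16.4, 28.4, 0, 0.0987, 16.4, 28.4, 0, 0.0987, 16.4, 28.4, 0, 0.0987, 16.4, 28.4, 0, 0.0987, 16.4, 28.4, 0, 0.0987, 16.4, 28.4, 0, 0.0987, 16.4, 28.4, 0, 0.0987, 16.4, 28.4, 0, 0.0987, 16.4, 28.4, 0, 0.0987, 16.4, 28.4, 0, 0.0987, 16.4, 28.4, 0, 0.0987, 0, 0, 0, 0, 0, 0, 0, 0]}}

```text
t: 23.85
tool_pos: [0.6401, 0.2089, 0.0841]
ee_rot: [[-0.999, -0.05, -0.001], [-0.05, 0.999, -0.0], [0.001, -0.0, -1.0]]
wrist_force: [0.6, 0.1, -0.5]
gripper_width: 0.0169
finger_force: 30.4
```

```bash
python3 - <<'E'
from h import *
s=env.read_state();print(s['t'],s['tool_pos'],np.degrees(np.arctan2(s['ee_rot'][1][1],s['ee_rot'][0][1])),s['gripper_width'])
img,W=cloud('wrist'); cv2.imwrite('pics/u1.png',img)
seg(W,.6406,.2085,.05,.085,.13,'cell')
z=W[...,2]; m=(z>.0225)&(z<.036)&(W[...,1]>.17)&(W[...,1]<.27)&(abs(W[...,0]-.64)<.08)
P=W[m]; print('rim',np.percentile(P,[1,99],axis=0))
E
```

```text
23.85 [0.64005219 0.20888674 0.08406283] 92.84362959469371 0.01692695539718312
cell [219, 204, 114, 152, 7125] (array([638.7, 211.6]), 63.8, 41.3, 23.0) z [0.1211 0.1254 0.127 ]
rim [[0.56929223 0.17062161 0.02347774]
 [0.68228067 0.25349306 0.03127289]]
```

View pics/u1.png

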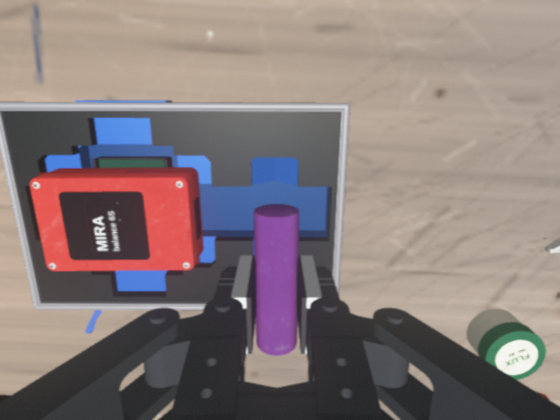

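Request:
{"fn": "step_arm", "kwargs": {"series": [0, 0, -20, 0, 0, 0, -25, 0, 0, 0, -20, 0, 0, 0, -12, 0, 0, 0, -8, 0, 0, 0, -5, 0, 0, 0, -3, 0, 0, 0, -2, 0, 0, 0, 0, 0]}}

```text
t: 24.8
tool_pos: [0.6408, 0.2087, -0.0101]
ee_rot: [[-0.999, -0.05, 0.001], [-0.05, 0.999, 0.0], [-0.001, 0.0, -1.0]]
wrist_force: [0.7, 0.1, -0.6]
gripper_width: 0.0169
finger_force: 30.4
```

Request:
{"fn": "step_arm", "kwargs": {"series": [0, 0, 0, 0, 0, 0, 0, 0, 0, 0, 0, 0], "hand": 0.4}}

```text
t: 25.1
tool_pos: [0.6408, 0.2088, -0.0101]
ee_rot: [[-0.999, -0.05, 0.001], [-0.05, 0.999, 0.0], [-0.001, 0.0, -1.0]]
wrist_force: [-0.6, 1.1, -0.3]
gripper_width: 0.0343
finger_force: 0.0
```

Request:
{"fn": "step_arm", "kwargs": {"series": [0, 0, 15, 0, 0, 0, 30, 0, 0, 0, 40, 0, 0, 0, 40, 0, 0, 0, 0, 0, 0, 0, 0, 0]}}

```text
t: 25.7
tool_pos: [0.6415, 0.2089, 0.117]
ee_rot: [[-0.999, -0.05, 0.003], [-0.05, 0.999, 0.001], [-0.003, 0.001, -1.0]]
wrist_force: [-0.4, -0.3, -0.5]
gripper_width: 0.034
finger_force: 0.0
```

```bash
python3 - <<'E'
from h import *
s=env.read_state();print(s['t'],s['tool_pos'])
img,W=cloud('wrist')
z=W[...,2]; hsv=cv2.cvtColor(img,cv2.COLOR_BGR2HSV)
m=(np.hypot(W[...,0]-.6406,W[...,1]-.2085)<.05)&(hsv[...,0]>132)&(hsv[...,0]<160)&(hsv[...,1]>60)&(z<.045)
print(rect(W[m]),np.percentile(z[m],[5,50,95,99]))
E
```

```text
25.7 [0.64153672 0.20894048 0.11696322]
(array([642.4, 188.7]), 63.4, 58.4, 3.8) [0.02535196 0.02965305 0.03147838 0.03198615]
```

Request:
{"fn": "step_arm", "kwargs": {"series": [-14.1, -33.2, 0, -0.041, -14.1, -33.2, 0, -0.041, -14.1, -33.2, 0, -0.041, -14.1, -33.2, 0, -0.041, -14.1, -33.2, 0, -0.041, -14.1, -33.2, 0, -0.041, -14.1, -33.2, 0, -0.041, -14.1, -33.2, 0, -0.041, -14.1, -33.2, 0, -0.041, -14.1, -33.2, 0, -0.041, -14.1, -33.2, 0, -0.041, -14.1, -33.2, 0, -0.041, -14.1, -33.2, 0, -0.041, -14.1, -33.2, 0, -0.041, 0, 0, 0, 0, 0, 0, 0, 0], "hand": 0.62}}

```text
t: 27.35
tool_pos: [0.442, -0.2562, 0.1135]
ee_rot: [[-0.865, 0.502, -0.002], [0.502, 0.865, 0.001], [0.003, 0.0, -1.0]]
wrist_force: [-0.5, 1.5, -0.2]
gripper_width: 0.0525
finger_force: 0.0
```

```bash
python3 - <<'E'
from h import *
s=env.read_state();print(s['t'],s['tool_pos'],np.degrees(np.arctan2(s['ee_rot'][1][1],s['ee_rot'][0][1])),s['gripper_width'])
img,W=cloud('wrist')
seg(W,.4443,-.2556,.045,.005,.03,'blue')
E
```

```text
27.35 [ 0.44195094 -0.25622393  0.11346953] 59.8427365411613 0.05252189175896135
blue [251, 164, 53, 66, 3234] (array([ 443.9, -255.4]), 40.0, 52.3, 60.2) z [0.0064 0.0076 0.011 ]
```

Request:
{"fn": "step_arm", "kwargs": {"series": [0.8, 0.5, -25, 0, 0, 0, -30, 0, 0, 0, -30, 0, 0, 0, -25, 0, 0, 0, -15, 0, 0, 0, -9, 0, 0, 0, -5, 0, 0, 0, -3, 0, 0, 0, 0, 0, 0, 0, 0, 0]}}

```text
t: 28.4
tool_pos: [0.4444, -0.256, -0.0268]
ee_rot: [[-0.866, 0.501, 0.001], [0.501, 0.866, -0.001], [-0.001, -0.0, -1.0]]
wrist_force: [0.5, 0.8, -0.5]
gripper_width: 0.0531
finger_force: 0.0
```

Request:
{"fn": "step_arm", "kwargs": {"series": [0, 0, -2, 0, 0, 0, 0, 0]}}

```text
t: 28.6
tool_pos: [0.4441, -0.2558, -0.0292]
ee_rot: [[-0.866, 0.501, 0.0], [0.501, 0.866, -0.0], [-0.001, -0.0, -1.0]]
wrist_force: [0.5, -0.2, -1.0]
gripper_width: 0.0525
finger_force: 0.0
```

Request:
{"fn": "step_arm", "kwargs": {"series": [0, 0, 0, 0, 0, 0, 0, 0, 0, 0, 0, 0, 0, 0, 0, 0], "hand": 0, "newtons": 40}}

```text
t: 29.0
tool_pos: [0.444, -0.2557, -0.0291]
ee_rot: [[-0.866, 0.501, 0.0], [0.501, 0.866, -0.0], [-0.0, -0.0, -1.0]]
wrist_force: [-0.9, -0.0, 4.1]
gripper_width: 0.0391
finger_force: 40.6
```

Request:
{"fn": "step_arm", "kwargs": {"series": [0, 0, 30, 0, 0, 0, 40, 0, 0, 0, 30, 0, 22.2, 10, 0, 0.0646, 22.2, 10, 0, 0.0646, 22.2, 10, 0, 0.0646, 22.2, 10, 0, 0.0646, 22.2, 10, 0, 0.0646, 22.2, 10, 0, 0.0646, 22.2, 10, 0, 0.0646, 22.2, 10, 0, 0.0646, 0, 0, 0, 0, 0, 0, 0, 0, 0, 0, 0, 0]}}

```text
t: 30.4
tool_pos: [0.6204, -0.1758, 0.0701]
ee_rot: [[-1.0, 0.009, -0.002], [0.009, 1.0, 0.0], [0.002, 0.0, -1.0]]
wrist_force: [-0.4, -1.1, -0.4]
gripper_width: 0.0391
finger_force: 40.8
```

```bash
python3 - <<'E'
from fit import *
s=env.read_state();print(s['t'],s['tool_pos'],np.degrees(np.arctan2(s['ee_rot'][1][1],s['ee_rot'][0][1])),s['gripper_width'])
img,W=cloud('wrist'); print(fit(W,'y',.622,-.1755,1.563)); cv2.imwrite('pics/b1.png',img)
E
```

```text
30.4 [ 0.62036239 -0.17575441  0.07009112] 89.50706188158847 0.0391317757101577
[ 6.2170e-01 -1.7510e-01  1.5632e+00  9.0000e-04]
```

View pics/b1.png

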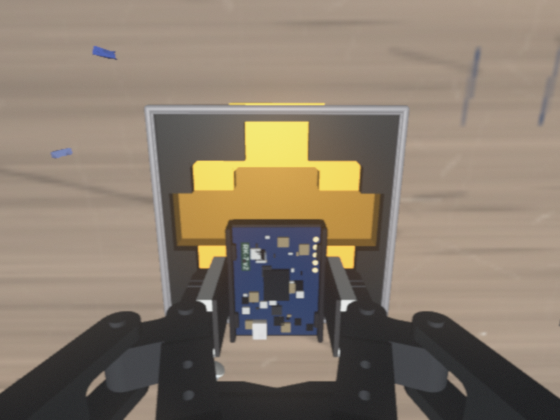

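Request:
{"fn": "step_arm", "kwargs": {"series": [0.5, 0.5, -20, 0, 0, 0, -25, 0, 0, 0, -18, 0, 0, 0, -12, 0, 0, 0, -8, 0, 0, 0, -5, 0, 0, 0, -3, 0, 0, 0, -1.5, 0, 0, 0, 0, 0]}}

```text
t: 31.35
tool_pos: [0.6224, -0.1752, -0.0216]
ee_rot: [[-1.0, 0.008, 0.001], [0.008, 1.0, -0.0], [-0.001, -0.0, -1.0]]
wrist_force: [0.2, -0.3, 0.1]
gripper_width: 0.0386
finger_force: 40.8
```

Request:
{"fn": "step_arm", "kwargs": {"series": [0, 0, 0, 0, 0, 0, 0, 0, 0, 0, 0, 0], "hand": 0.64}}

```text
t: 31.65
tool_pos: [0.6223, -0.1752, -0.0216]
ee_rot: [[-1.0, 0.008, 0.001], [0.008, 1.0, -0.0], [-0.001, -0.0, -1.0]]
wrist_force: [-0.3, 1.2, 1.3]
gripper_width: 0.0547
finger_force: 0.0
```

Request:
{"fn": "step_arm", "kwargs": {"series": [0, 0, 15, 0, 0, 0, 35, 0, 0, 0, 45, 0, 0, 0, 45, 0, 0, 0, 0, 0, 0, 0, 0, 0]}}

```text
t: 32.25
tool_pos: [0.6231, -0.1754, 0.1205]
ee_rot: [[-1.0, 0.008, 0.004], [0.008, 1.0, -0.001], [-0.004, -0.001, -1.0]]
wrist_force: [0.4, 0.3, -0.9]
gripper_width: 0.0545
finger_force: 0.0
```

```bash
python3 - <<'E'
from h import *
s=env.read_state();print(s['t'],s['tool_pos'])
img,W=cloud('wrist'); z=W[...,2]; hsv=cv2.cvtColor(img,cv2.COLOR_BGR2HSV)
m=(np.hypot(W[...,0]-.622,W[...,1]+.1755)<.04)&(hsv[...,0]>100)&(hsv[...,0]<130)&(hsv[...,1]>90)&(z<.04)
print(rect(W[m])); plane(W,m)
E
```

```text
32.25 [ 0.62307691 -0.17542779  0.12054436]
(array([0., 0.]), 0.0, 0.0, 0.0)
plane slope [0. 0.] z 0.0 0h.py:31: RuntimeWarning: Mean of empty slice.
  P=W[m]; A=np.c_[P[:,:2]-P[:,:2].mean(0),np.ones(len(P))]; k=np.linalg.lstsq(A,P[:,2],rcond=None)[0]; print('plane slope',np.round(k[:2],3),'z',round(k[2],4),len(P))
  ret = um.true_divide(
```

```bash
python3 - <<'E'
from h import *
img,W=cloud('wrist'); cv2.imwrite('pics/b2.png',img); np.savez('b2.npz',W=W)
E
```

```text
(no output)
```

View pics/b2.png

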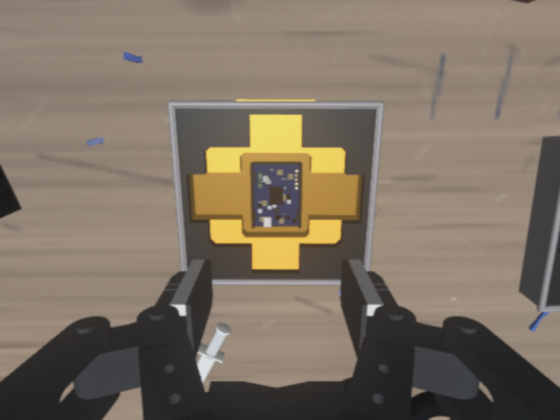

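Request:
{"fn": "step_arm", "kwargs": {"series": [-23, 20, 0, -0.024, -23, 20, 0, -0.024, -23, 20, 0, -0.024, -23, 20, 0, -0.024, -23, 20, 0, -0.024, -23, 20, 0, -0.024, -23, 20, 0, -0.024, -23, 20, 0, -0.024, 0, 0, 0, 0, 0, 0, 0, 0], "hand": 0.94}}

```text
t: 33.35
tool_pos: [0.4374, -0.0149, 0.1173]
ee_rot: [[-0.98, 0.197, -0.002], [0.197, 0.98, -0.0], [0.002, -0.0, -1.0]]
wrist_force: [0.3, -0.1, 0.1]
gripper_width: 0.0803
finger_force: 0.0
```

```bash
python3 - <<'E'
from h import *
W=np.load('b2.npz')['W']; plane(W,np.hypot(W[...,0]-.622,W[...,1]+.175)<.017)
s=env.read_state();print(s['t'],s['tool_pos'],np.degrees(np.arctan2(s['ee_rot'][1][1],s['ee_rot'][0][1])),s['gripper_width'])
img,W=tips()
seg(W,.4385,-.0154,.065,.01,.03,'tin')
E
```

```text
plane slope [-10.773   0.106] z 0.1746 5694
33.35 [ 0.43742459 -0.01492325  0.11730424] 78.64035819615731 0.08029281878273059
tip -1 [[-0.0022, -0.0396, -0.0405], [-0.008, -0.0396, -0.0422], [0.0076, -0.0397, -0.0445]]
tip 1 [[0.002, 0.0407, -0.0408], [0.0079, 0.0406, -0.0426], [0.0046, 0.0407, -0.0446]]
tin [231, 142, 86, 110, 8959] (array([438.5, -15.4]), 64.3, 87.7, 78.9) z [0.0194 0.0203 0.0211]
```

Request:
{"fn": "step_arm", "kwargs": {"series": [0, -0.5, -25, 0, 0, 0, -30, 0, 0, 0, -30, 0, 0, 0, -25, 0, 0, 0, -15, 0, 0, 0, -10, 0, 0, 0, -6, 0, 0, 0, -4, 0, 0, 0, -3, 0, 0, 0, 0, 0]}}

```text
t: 34.4
tool_pos: [0.4384, -0.0157, -0.0298]
ee_rot: [[-0.98, 0.198, 0.001], [0.198, 0.98, -0.0], [-0.001, 0.0, -1.0]]
wrist_force: [0.3, -0.4, -0.8]
gripper_width: 0.0804
finger_force: 0.0
```

Request:
{"fn": "step_arm", "kwargs": {"series": [0, 0, 0, 0, 0, 0, 0, 0, 0, 0, 0, 0, 0, 0, 0, 0], "hand": 0, "newtons": 50}}

```text
t: 34.8
tool_pos: [0.4385, -0.0156, -0.0291]
ee_rot: [[-0.98, 0.198, 0.001], [0.198, 0.98, -0.0], [-0.001, 0.0, -1.0]]
wrist_force: [-1.4, -0.4, 9.2]
gripper_width: 0.06
finger_force: 51.8
```

```bash
python3 - <<'E'
from h import *
W=np.load('b2.npz')['W']; m=(np.hypot(W[...,0]-.622,W[...,1]+.175)<.017)&(W[...,2]<.05); plane(W,m)
E
```

```text
plane slope [ 0.006 -0.001] z 0.0137 1405
```

Request:
{"fn": "step_arm", "kwargs": {"series": [0, 0, 20, 0, 0, 0, 40, 0, 0, 0, 40, 0, 15.3, -13.3, 0, -0.115, 15.3, -13.3, 0, -0.115, 15.3, -13.3, 0, -0.115, 15.3, -13.3, 0, -0.115, 15.3, -13.3, 0, -0.115, 15.3, -13.3, 0, -0.115, 15.3, -13.3, 0, -0.115, 15.3, -13.3, 0, -0.115, 15.3, -13.3, 0, -0.115, 15.3, -13.3, 0, -0.115, 15.3, -13.3, 0, -0.115, 15.3, -13.3, 0, -0.115, 0, 0, 0, 0, 0, 0, 0, 0, 0, 0, 0, 0]}}

```text
t: 36.6
tool_pos: [0.6205, -0.1745, 0.0698]
ee_rot: [[0.007, 1.0, -0.001], [1.0, -0.007, 0.001], [0.0, -0.001, -1.0]]
wrist_force: [-0.4, -0.7, -1.8]
gripper_width: 0.0597
finger_force: 55.3
```

```bash
python3 - <<'E'
from h import *
s=env.read_state();print(s['t'],s['tool_pos'],np.degrees(np.arctan2(s['ee_rot'][1][1],s['ee_rot'][0][1])),s['gripper_width'])
img,W=cloud('wrist'); cv2.imwrite('pics/t1.png',img)
E
```

```text
36.6 [ 0.62045877 -0.17452429  0.06979288] -0.393551096814849 0.05974591623570489
```

View pics/t1.png

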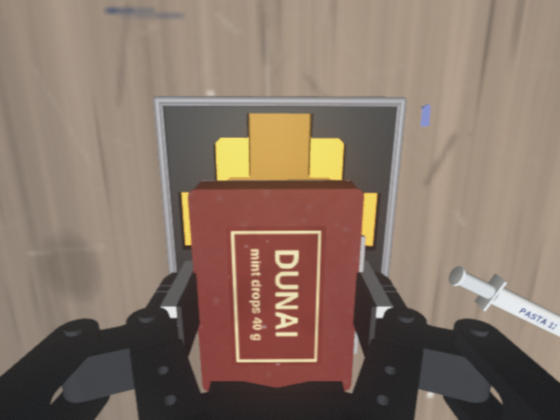

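Request:
{"fn": "step_arm", "kwargs": {"series": [0.8, -0.5, -15, 0, 0, 0, -20, 0, 0, 0, -15, 0, 0, 0, -12, 0, 0, 0, -8, 0, 0, 0, -5, 0, 0, 0, -3, 0, 0, 0, -1.5, 0, 0, 0, 0, 0]}}

```text
t: 37.55
tool_pos: [0.6227, -0.1758, -0.0092]
ee_rot: [[0.009, 1.0, 0.001], [1.0, -0.009, -0.0], [-0.0, 0.001, -1.0]]
wrist_force: [-0.1, -0.4, -1.4]
gripper_width: 0.0599
finger_force: 55.3
```

Request:
{"fn": "step_arm", "kwargs": {"series": [0, 0, 0, 0, 0, 0, 0, 0, 0, 0, 0, 0, 0, 0, 0, 0], "hand": 0.94}}

```text
t: 37.95
tool_pos: [0.6226, -0.1758, -0.0092]
ee_rot: [[0.009, 1.0, 0.0], [1.0, -0.009, -0.0], [-0.0, 0.0, -1.0]]
wrist_force: [0.1, -0.7, 0.5]
gripper_width: 0.0804
finger_force: 0.0
```

Request:
{"fn": "step_arm", "kwargs": {"series": [0, 0, 15, 0, 0, 0, 30, 0, 0, 0, 40, 0, 0, 0, 40, 0, 0, 0, 30, 0, 0, 0, 0, 0, 0, 0, 0, 0]}}

```text
t: 38.65
tool_pos: [0.6229, -0.1759, 0.1472]
ee_rot: [[0.009, 1.0, 0.002], [1.0, -0.009, -0.001], [-0.001, 0.002, -1.0]]
wrist_force: [-0.4, 0.6, -0.4]
gripper_width: 0.0801
finger_force: 0.0
```

```bash
python3 - <<'E'
from h import *
s=env.read_state();print(s['t'],s['tool_pos'])
img,W=cloud('wrist'); z=W[...,2]
seg(W,.622,-.175,.08,.033,.06,'tin')
plane(W,(np.hypot(W[...,0]-.622,W[...,1]+.175)<.028)&(z>.03)&(z<.065))
img,W=cloud('top'); cv2.imwrite('pics/end.png',cv2.resize(img[80:380,100:440],(680,600)))
E
```

```text
38.65 [ 0.62291197 -0.1758938   0.14721691]
tin [234, 138, 83, 107, 8371] (array([ 623. , -175.3]), 64.2, 87.6, 0.0) z [0.0382 0.0391 0.04  ]
plane slope [-0.001  0.002] z 0.0393 3737
```

View pics/end.png

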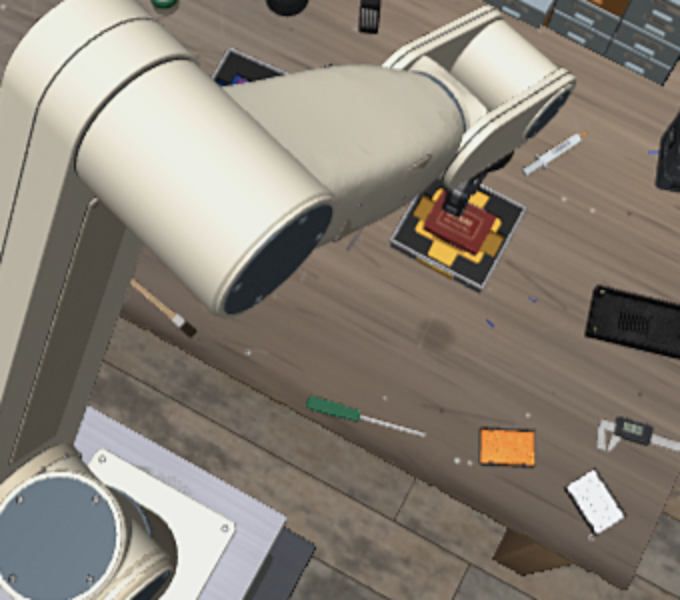

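Request:
{"fn": "step_arm", "kwargs": {"series": [0, 33, 4, 0, 0, 33, 4, 0, 0, 33, 4, 0, 0, 33, 4, 0, 0, 33, 4, 0, 0, 33, 4, 0, 0, 33, 4, 0, 0, 33, 4, 0, 0, 33, 4, 0, 0, 33, 4, 0, 0, 33, 4, 0, 0, 33, 4, 0, 0, 0, 0, 0, 0, 0, 0, 0]}}

```text
t: 40.15
tool_pos: [0.6215, 0.2205, 0.1919]
ee_rot: [[0.007, 1.0, -0.003], [1.0, -0.007, -0.001], [-0.001, -0.003, -1.0]]
wrist_force: [0.2, -0.1, -0.3]
gripper_width: 0.0802
finger_force: 0.0
```

```bash
python3 - <<'E'
from h import *
s=env.read_state();print(s['t'],s['tool_pos'])
img,W=cloud('wrist'); z=W[...,2]; cv2.imwrite('pics/f.png',img)
hsv=cv2.cvtColor(img,cv2.COLOR_BGR2HSV)
m=(np.hypot(W[...,0]-.6406,W[...,1]-.2085)<.045)&(hsv[...,0]>132)&(hsv[...,0]<160)&(hsv[...,1]>60)&(z<.045)&(z>.022)
m=cv2.morphologyEx(m.astype(np.uint8),cv2.MORPH_OPEN,np.ones((3,3)))>0
c,w,h,a=rect(W[m]);print(c,w,h,a,np.percentile(z[m],95))
d=c/1000-np.array([.6453,.1127]);t=1.62;print('tray xy',d@[np.cos(t),np.sin(t)],d@[-np.sin(t),np.cos(t)])
seg(W,.6455,.1125,.08,.038,.07,'charger')
E
```

```text
40.15 [0.62148725 0.22054226 0.1919086 ]
[640.9 209.6] 61.1 17.3 2.9 0.031431820173905875
tray xy 0.09699913495871611 -0.00037123747221286143
charger [269, 242, 65, 92, 5479] (array([645.6, 113.1]), 60.9, 95.6, 3.3) z [0.0472 0.0485 0.0495]
```

View pics/f.png

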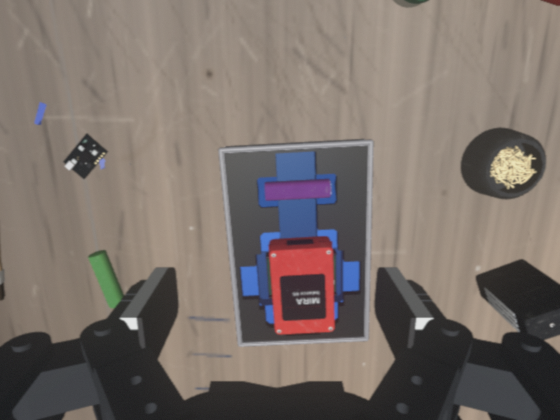

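The purple cell sits in the cradle at (298,190) and the charger in its nest at (303,285). The green cell and the small board still lie in place.

```bash
python3 -c "
from rig import env
print(env.finish_job())"
```

```text
the job is handed in; nothing more can be done
None
```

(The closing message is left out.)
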